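# Hang a loaded lacquering hanger on the rail and slide it home

## Task

Hang the loaded hanger bar, the steel bar with the brush blank under it, on the lacquering rail: bring it up to the front of the rail, pass both hooks over the front lip where the rail is open on top, and feel it down until it hangs fully home on the lip. Then slide it along the rail under the keeper until it is up against the end stop, and let go. The rail is only thin steel, so never force, tip or drop the hanger, and leave the tools on the bench where they are.

Things in the scene. Friction and masses are not known exactly. Their poses are not given: they have to be found in the camera images.
- hanger: Loose loaded hanger, 0.2 to 0.35 kg, 165 mm tall, standing on its brush blank (228 x 56 x 22 mm, long side along y, middle 2 mm to -x). Two 7 mm steel rods at y = -55 and +55 mm rise from it to a dark flat bar 130 mm long (y), 5 mm thick, z = 90 to 115 mm. Origin: underside, below the bar's middle; z up, y along the bar, +x where the hooks point. The back faces (+x) of rods and bar are at x = +2.5 mm.
- hanger_grip (a point): Centre of the hanger's wooden grip block, 24 mm (x) x 30 mm (y) x 30 mm (z), 150 mm above the hanger's origin, free on all sides; gripped across y (30 mm) the gripper stays slim towards the rail. Grip firmly (about 50 N): in a weak grip the hanger turns when its rods or hooks touch. Axes as the hanger's.
- hanger_hooks (a point): Midway between the hanger's two hooks, 6 mm to +x of and 110 mm above its origin. Each hook, 20 mm wide, at y = -50 or +50 mm, is a bridge (underside z = 110, top 115 mm) from the bar towards +x with a tongue turned down behind: tongue x = +9.5 to +14.5 mm, z = 88 to 110 mm, so 7 mm of gap between rods and tongue. Axes as the hanger's.
- stand: Fixed rail stand: dark base plate, two square posts (188 mm tall, x = +51 mm, y = -75 and +75 mm), before them a bright steel trough rail, 240 mm long along y. Origin: on the bench, mid length, below the lip's nominal front face; z up, -x is the side the hanger comes from. Home, the hanger's axes are parallel to the stand's, its origin 110 mm below the lip's top and 2.5 to 5.5 mm before its front face.
- lip_nominal (a point): On the stand, 165 mm up: nominal middle of the front lip's top front edge. The rail is set by hand in its clamps, not measured: the whole rail really sits up to 10 mm nearer or farther (x) and higher or lower (z), parallel to the stand and rigid; feel or see where. Lip 4 mm thick, 30 mm high in front, 26 mm deep inside; channel behind it 14 mm wide; back wall 2 mm above the lip. Axes as the stand's.
- open_part (a point): On the stand, nominal lip top edge at y = +22 mm: where to hang on. The rail is open on top where the hanger's origin lies at stand y = -5 to +50 mm. The blank reaches under the trough (58 mm of gap between them when home), so come in level from -x, tongues above the lip, blank below the trough, until rods meet the lip's front; then the tongues are just behind the lip. Axes as the stand's.
- stop_face (a point): On the stand, nominal lip top edge at y = -114 mm, the face of the end stop that closes the channel; against it the hanger's origin is at stand y = -54 mm (towards -y from the open part). From y = -72 to -120 mm a keeper roofs the channel 10 mm above the lip (x = 7 to 22 mm, top 17 mm above the lip, flared entry). Beyond y = +114 mm the channel is closed too. Axes as the stand's.
- sanding_block: Cork sanding block, 64 x 108 x 31 mm, loose bystander on the bench; origin at its underside.
- carpenter_pencil: Red flat pencil, 174 mm long, loose bystander; origin at its underside.
- screwdriver: Screwdriver, 188 mm long, loose bystander near the bench's front edge; origin at its underside.
- glue_bottle: White glue bottle, 54 mm wide, 195 mm tall, loose bystander; origin at its underside.

How it is judged:
On the way:
1. both hooks are over the lip and the hanger hangs fully home on it, in the part of the rail that is open on top (x of hanger_hooks in the frame of stand between -0.013 and 0.016 m and z of hanger_hooks in the frame of stand between 0.152 and 0.177 m and angle between hanger's own z axis and vertical below 0.15 rad and angle between the y axis of hanger and the y axis of stand, either way round below 0.08 rad and contact force between hanger and stand above 0.5 N and y of hanger in the frame of stand above -0.012 m), for 0.2 s.
At the end, for the whole second after the job is handed in: The hanger hangs at rest on the lip, let go: point between the hooks 152 to 177 mm above the bench and from 13 mm before to 16 mm behind the nominal lip face, upright within 0.15 rad, parallel to the rail within 0.08 rad, under the keeper, within 5 mm of the end stop (x of hanger_hooks in the frame of stand between -0.013 and 0.016 m and z of hanger_hooks in the frame of stand between 0.152 and 0.177 m and angle between hanger's own z axis and vertical below 0.15 rad and angle between the y axis of hanger and the y axis of stand, either way round below 0.08 rad and contact force between hanger and stand above 0.5 N and y of hanger in the frame of stand below -0.049 m and linear speed of hanger below 0.03 m/s); the robot touches nothing.
It fails at once if the hanger is forced against the rail or its stand (more than 25 N) (contact force between hanger and stand above 25 N).
It fails at once if the hanger is dropped (falls free by more than about 2 mm) (contact force between hanger and anything else below 0.1 N and linear speed of hanger above 0.2 m/s).
It fails at once if the hanger is tipped (more than 0.6 rad) (angle between hanger's own z axis and vertical above 0.6 rad).
It fails at once if a tool on the bench is disturbed (moved by more than 30 mm) (distance of any of sanding_block, carpenter_pencil, screwdriver, glue_bottle from where it was at the start of the episode above 0.03 m).
It also fails if it takes over 62 s, if anything falls off the work surface, if the arm or the gripper's body presses on something with over 40 N, if the wrist force passes 120 N, or if a joint passes its speed limit or range.

## Robot

A 6-joint arm with a two-finger parallel gripper is mounted at the origin on a cart in front of the work surface, level with it; the furniture and walls round the work are solid. World frame = base frame: x ahead of the robot, y to its left, z up, the work surface at z = 0. Lengths are in m, angles in rad, forces in N, time in s.
With the tool pointing down it reaches from about 0.225 to 0.875 m from the base axis. Payload 3.4 kg.
Tool frame: the origin (TCP) lies midway between the tips of the shut fingers; the grasp point (between the pads) lies 19 mm behind it; x points along the fingers, z is the direction in which the jaws open and shut, and the axes are right-handed (so a half turn about x gives the same grasp; the last joint's range is limited). The gripper opens to 85 mm and grips with 20 to 120 N. Pads are 22 mm wide; open, the fingers measure 114 mm over their backs; the gripper's body (76 mm by 85 mm) begins 54 mm behind the grasp point. The pads swing forward as they close: fully open they stand 13 mm farther back than shut.
Start: joints at [1.012, 0.276, 1.505, -0, 1.361, -0.121], TCP at [0.244, 0.521, 0.231] pointing down, gripper open.
Joint ranges: [-2.89, 2.89], [-0.75, 2.08], [0.22, 2.7], [-1.18, 4.32], [0.11, 2.71], [-2.7, 2.7]. Speed limits (rad/s): [2.57, 2.57, 3.14, 3.14, 3.14, 3.14].

## Interface

Orientations are given as a unit quaternion [w, x, y, z].
In Python, from cell import * gives the robot as it stands. Calls block until the motion is done:
- move_to(position, orientation): joint-space move of the TCP to a pose.
- servo_line(position, feed=0.15, attitude=None): straight line of the TCP; attitude=None keeps the orientation; feed is the mean speed in m/s.
- movej(angles): joint-space move.
- gripper_to(opening, effort=None): finger opening in m; effort is the grip in N (None keeps the last); returns when the fingers have stopped.
- dwell(seconds).
- inverse_kinematics(position, orientation): joint angles nearest the present ones, or None.
- capture(name): name is "side" or "top"; returns (picture, depth): 480x640x3 uint8, red, green, blue; 480x640 float32, m along the optical axis (not along the pixel's ray), 0 where there is no reading.
- get_calibration(name): a dict with "fx", "fy", "cx", "cy" (pixels), "rvec" (rotation vector, rad) and "tvec" (3), from world to camera coordinates, as OpenCV has them. Camera axes: x right, y down, z forward; pixel columns grow to the right and rows downward; lengths in m; the calibration is good to about 2 mm. A picture is of the moment at which its call begins. get_calibration takes no time and is no camera call.
A pose or a line that the arm cannot do raises PlanningError and nothing moves.
- close_job(): hands the job in, once; it reports no verdict.
Trained networks look in the newest picture that a camera, given by its name, has taken for a name from the list of things; names that differ only in an ending like _2 or _b are one class to them, and where a whole thing is asked for, a point or a joint stands for the part that bears it (a point fixed in the world has none). Each returns a list of dicts, best first, with "p" (0 to 1); they miss things now and then, are a little off and sometimes report something else, mostly with a low value. They report only what shows in the picture. A call takes as long as a camera call.
- recognise(camera, name): "position" ([x, y, z] in m, in world coordinates, good to about 4 mm: the middle of the surface that is visible of it).
- place_of(camera, name): "position" ([x, y, z] in m, in world coordinates, good to about 4 mm: a listed point, or the origin of a listed thing).
Readings, each from a call of its own:
- get_time(): time.
- get_joints(): joint angles.
- get_joint_velocities(): joint speeds.
- get_joint_efforts(): joint torques, N m.
- get_eef_pos(): TCP position.
- get_tool_rot(): TCP orientation.
- get_force(): force on the tool from outside, world axes, zero at the start.
- get_ft_torque(): the same for the moment, N m.
- get_gripper_width(): finger opening in m.
Only numpy, scipy, OpenCV 4.12 (cv2) and the standard library are available. Lean on these libraries where they do the work, as an engineer would, in place of code of your own. Each camera call takes 0.05 s, during which the arm holds its last target.

## Working session

There is one attempt and no reset: what is moved stays moved. The work goes in short steps, each a Python script; the robot and the scene stay as the last script left them, time stands still between calls to the robot, and variables do not carry over. Pictures are saved under pics/ and viewed, and the job is handed in when it is done.

```bash
ls; mkdir -p pics; python3 - <<'E'
from cell import *
import cv2,numpy as np
for c in ("side","top"):
    p,d=capture(c); cv2.imwrite(f"pics/{c}0.png",p[:,:,::-1]); np.save(f"pics/{c}0d.npy",d)
    k=get_calibration(c); R=cv2.Rodrigues(np.array(k["rvec"]))[0]; print(c,k["fx"],-R.T@np.array(k["tvec"]).ravel(),R[2])
    for n in ("hanger","hanger_grip","hanger_hooks","stand","lip_nominal","open_part","stop_face","glue_bottle","sanding_block"):
        print(n,[(np.round(r["position"],4),round(r["p"],2)) for r in place_of(c,n)[:2]])
print(get_time(),get_tool_rot(),get_force(),get_joints())
E
```

```text
pics
side 611.6977283045234 [0.53699249 1.05503373 0.77809693] [ 0.01098803 -0.80958968 -0.58689335]
hanger [(array([0.4488, 0.2042, 0.0009]), 0.94), (array([ 0.5801, -0.0501,  0.1643]), 0.36)]
hanger_grip [(array([0.4493, 0.2028, 0.1527]), 0.82)]
hanger_hooks []
stand [(array([ 0.572 , -0.0501,  0.0008]), 0.9)]
lip_nominal [(array([ 0.5788, -0.0488,  0.1683]), 0.82)]
open_part [(array([ 0.5594, -0.0356,  0.1638]), 0.74)]
stop_face [(array([ 0.6781, -0.1126,  0.1651]), 0.84)]
glue_bottle [(array([ 0.5788, -0.0503,  0.1644]), 0.23)]
sanding_block [(array([0.4603, 0.0049, 0.001 ]), 0.77)]
top 571.1008605209686 [0.31627473 0.15409842 1.30287921] [ 0.18003008 -0.00975836 -0.9836127 ]
hanger []
hanger_grip [(array([0.4529, 0.2072, 0.1542]), 0.85)]
hanger_hooks [(array([0.4516, 0.211 , 0.1131]), 0.8)]
stand [(array([ 0.5755, -0.0469,  0.0013]), 0.64)]
lip_nominal [(array([ 0.5795, -0.049 ,  0.1659]), 0.95)]
open_part [(array([ 0.5565, -0.0359,  0.1661]), 0.88)]
stop_face [(array([ 0.6686, -0.1076,  0.166 ]), 0.81), (array([5.230e-01, 4.056e-01, 3.000e-04]), 0.19)]
glue_bottle [(array([ 0.524 ,  0.4077, -0.0008]), 0.74)]
sanding_block [(array([0.4622, 0.0074, 0.005 ]), 0.75), (array([0.45  , 0.2061, 0.1112]), 0.67)]
1.0 [ 0.59669786 -0.37946466  0.59659851  0.37951082] [ 0.01410183 -0.27922085 -0.06403747] [ 1.01201625e+00  2.75882261e-01  1.50486804e+00 -1.67665267e-06
  1.36068744e+00 -1.20970627e-01]
```

View pics/side0.png

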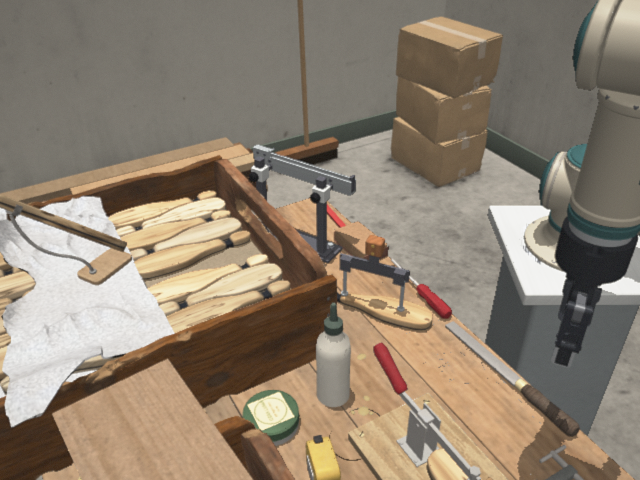

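View pics/top0.png

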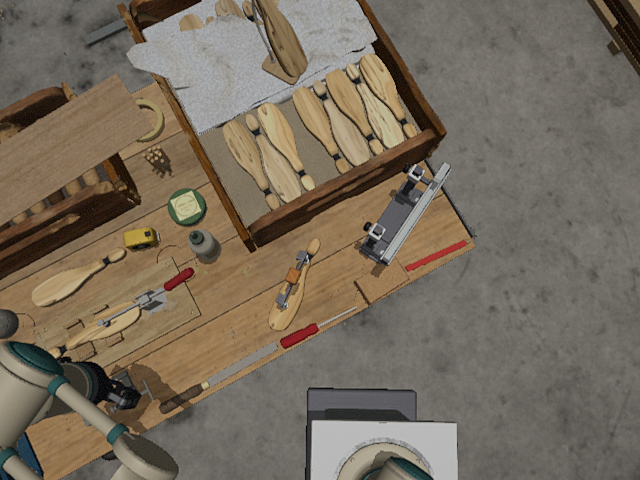

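```bash
python3 - <<'E'
import cv2,numpy as np
t=cv2.imread("pics/top0.png"); s=cv2.imread("pics/side0.png")
a=cv2.resize(t[225:345,250:350],None,fx=5,fy=5,interpolation=cv2.INTER_CUBIC)
cv2.imwrite("pics/a.png",a)
cv2.imwrite("pics/b.png",cv2.resize(t[150:280,350:480],None,fx=4.6,fy=4.6,interpolation=cv2.INTER_CUBIC))
cv2.imwrite("pics/c.png",cv2.resize(s[140:330,240:440],None,fx=3.1,fy=3.1,interpolation=cv2.INTER_CUBIC))
E
```

```text
(no output)
```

View pics/a.png

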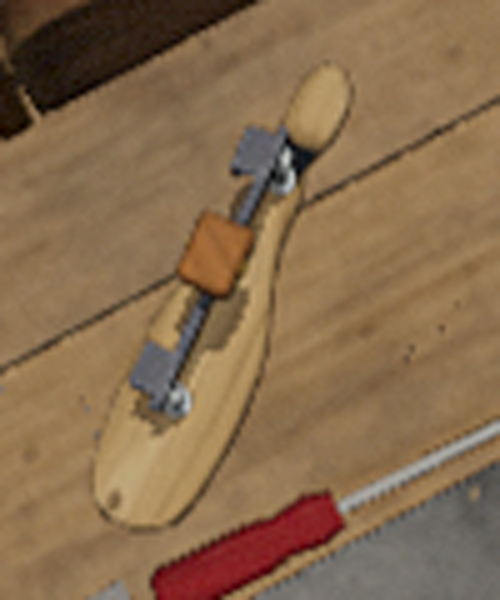

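View pics/b.png

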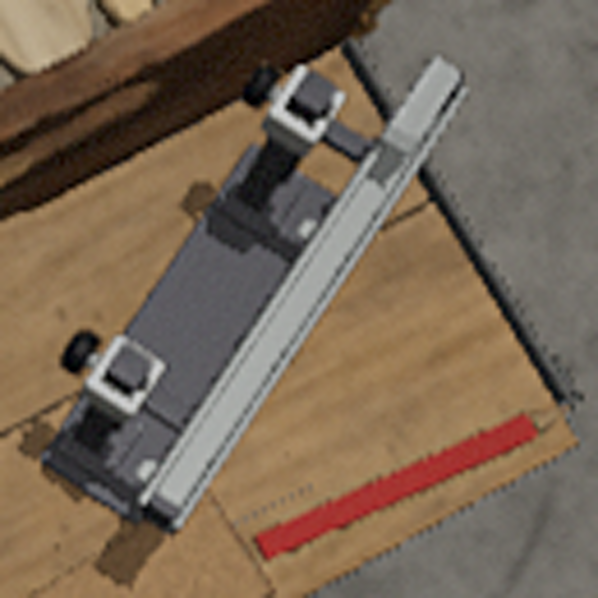

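View pics/c.png

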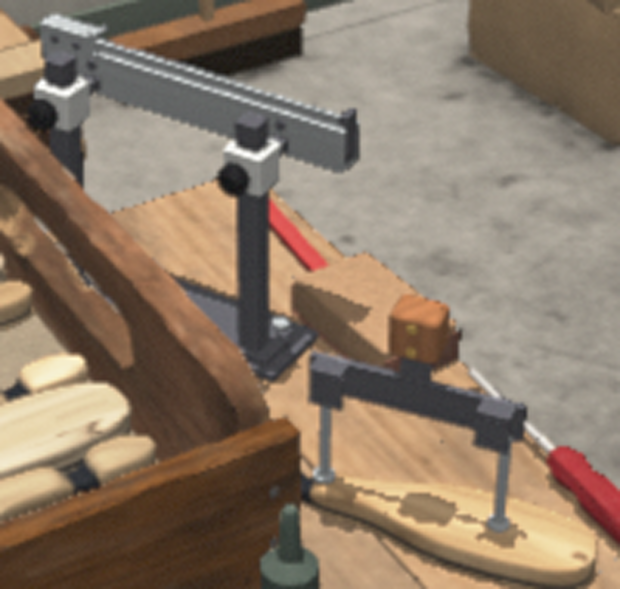

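```bash
cat > h.py <<'E'
import numpy as np,cv2
def cloud(d,k):
    R=cv2.Rodrigues(np.array(k["rvec"]))[0]; t=np.array(k["tvec"]).ravel()
    v,u=np.mgrid[0:480,0:640]
    c=np.stack([(u-k["cx"])/k["fx"]*d,(v-k["cy"])/k["fy"]*d,d],-1)
    w=(c-t)@R; w[d<=0]=np.nan
    return w
def rect(P):
    r=cv2.minAreaRect(P[:,:2].astype(np.float32)*1000); b=cv2.boxPoints(r)
    e=b[1]-b[0]; f=b[2]-b[1]
    l=e if np.hypot(*e)>np.hypot(*f) else f
    return np.array(r[0])/1000,sorted(r[1]),np.degrees(np.arctan2(l[1],l[0]))%180
E
python3 - <<'E'
from h import *; from cell import get_calibration
for c in("top","side"):
    d=np.load(f"pics/{c}0d.npy"); w=cloud(d,get_calibration(c)); P=w.reshape(-1,3); P=P[~np.isnan(P[:,0])]
    x=P[np.hypot(P[:,0]-.45,P[:,1]-.205)<.09]
    for lo,hi in((.08,.13),(.135,.18),(.1,.125)):
        q=x[(x[:,2]>lo)&(x[:,2]<hi)]; print(c,"hanger",lo,hi,len(q),rect(q),np.percentile(q[:,2],[2,50,98]))
    q=x[(x[:,2]>.003)&(x[:,2]<.04)];print("blank",rect(q),np.percentile(q[:,2],[2,50,98]))
    x=P[np.hypot(P[:,0]-.58,P[:,1]+.05)<.15]
    ax=np.array([-.84,.54]);n=np.array([.54,.84])
    q=x[(x[:,2]>.12)&(x[:,2]<.2)]; s=(q[:,:2]-[.579,-.049])@n; q=q[s<.025]; s=s[s<.025]; print(c,"rail",len(q),rect(q),np.percentile(q[:,2],[1,5,25,50,75,95,99]))
E
```

```text
top hanger 0.08 0.13 282 (array([0.45194708, 0.20600226]), [21.06954574584961, 128.90383911132812], np.float32(156.638)) [0.09154586 0.11417091 0.11843266]
top hanger 0.135 0.18 193 (array([0.45057697, 0.20217375]), [25.158586502075195, 30.165321350097656], np.float32(156.47)) [0.14279381 0.16449995 0.16889514]
top hanger 0.1 0.125 247 (array([0.45271002, 0.20776849]), [17.22161293029785, 128.90383911132812], np.float32(156.638)) [0.10324463 0.11458983 0.1184394 ]
blank (array([0.44933862, 0.20481897]), [174.88934326171875, 178.53439331054688], np.float32(140.85936)) [0.00307669 0.02010315 0.02697597]
top rail 1351 (array([ 0.58400177, -0.04130608]), [31.35805892944336, 241.6311492919922], np.float32(147.111)) [0.14298975 0.14445594 0.14753299 0.15927147 0.17526313 0.18702551
 0.18978633]
side hanger 0.08 0.13 1040 (array([0.45347928, 0.20937633]), [23.23072624206543, 131.00856018066406], np.float32(157.25415)) [0.09021382 0.10701721 0.1251612 ]
side hanger 0.135 0.18 368 (array([0.45138812, 0.20593182]), [26.754467010498047, 31.047367095947266], np.float32(157.9255)) [0.13793722 0.15787455 0.16650535]
side hanger 0.1 0.125 712 (array([0.45330969, 0.20944743]), [23.23072624206543, 130.054931640625], np.float32(157.25415)) [0.10047401 0.11139489 0.1214121 ]
blank (array([0.43737457, 0.20671417]), [146.74891662597656, 168.66273498535156], np.float32(96.37386)) [0.00328414 0.02094808 0.02818804]
side rail 1725 (array([ 0.58258276, -0.0409775 ]), [31.976577758789062, 241.42022705078125], np.float32(147.34969)) [0.14438631 0.14714051 0.15809833 0.16782562 0.17328693 0.1845375
 0.1884061 ]
```

```bash
python3 - <<'E'
from h import *; from cell import get_calibration
th=np.radians(147.2); Y=np.array([np.cos(th),np.sin(th)]); X=np.array([Y[1],-Y[0]])
o=np.array([.579,-.049])
for c in("top","side"):
    d=np.load(f"pics/{c}0d.npy"); w=cloud(d,get_calibration(c)); P=w.reshape(-1,3); P=P[~np.isnan(P[:,0])]
    s=np.c_[(P[:,:2]-o)@X,(P[:,:2]-o)@Y,P[:,2]]*1000
    q=s[(abs(s[:,1])<135)&(s[:,0]>-25)&(s[:,0]<60)&(s[:,2]>115)]
    r=q[q[:,0]<32]; print(c,"y ends",np.percentile(r[:,1],[0,.5,99.5,100]))
    for y0,y1 in((-115,-75),(-65,-20),(-20,50),(50,110)):
        m=q[(q[:,1]>y0)&(q[:,1]<y1)]
        print(y0,[(x,int(((m[:,0]>=x)&(m[:,0]<x+3)).sum()),*np.round(np.percentile(m[(m[:,0]>=x)&(m[:,0]<x+3)][:,2],[5,50,95]),0)) for x in range(-18,36,3) if ((m[:,0]>=x)&(m[:,0]<x+3)).sum()>3])
    # posts
    p=s[(s[:,2]>178)&(s[:,2]<200)&(s[:,0]>35)&(s[:,0]<70)]
    for sg in(-1,1):
        g=p[(abs(p[:,1]-75*sg)<25)]; print("post",len(g),np.median(g,0),np.percentile(g[:,0],[3,97]),np.percentile(g[:,1],[3,97]))
E
```

```text
top y ends [-120.83943266 -117.73643406  120.06927151  120.77359752]
-115 [(-9, 7, np.float64(171.0), np.float64(172.0), np.float64(176.0)), (-6, 28, np.float64(169.0), np.float64(174.0), np.float64(177.0)), (-3, 36, np.float64(144.0), np.float64(150.0), np.float64(178.0)), (0, 32, np.float64(149.0), np.float64(186.0), np.float64(189.0)), (3, 32, np.float64(148.0), np.float64(186.0), np.float64(189.0)), (6, 34, np.float64(147.0), np.float64(185.0), np.float64(190.0)), (9, 36, np.float64(148.0), np.float64(186.0), np.float64(189.0)), (12, 27, np.float64(184.0), np.float64(187.0), np.float64(191.0)), (15, 13, np.float64(156.0), np.float64(179.0), np.float64(187.0)), (24, 4, np.float64(154.0), np.float64(158.0), np.float64(159.0)), (27, 5, np.float64(155.0), np.float64(157.0), np.float64(157.0)), (30, 4, np.float64(157.0), np.float64(159.0), np.float64(162.0))]
-65 [(-9, 6, np.float64(170.0), np.float64(175.0), np.float64(178.0)), (-6, 29, np.float64(169.0), np.float64(173.0), np.float64(178.0)), (-3, 39, np.float64(143.0), np.float64(147.0), np.float64(173.0)), (0, 32, np.float64(144.0
[... 3833 characters left out ...]
t64(170.0), np.float64(174.0)), (0, 10, np.float64(168.0), np.float64(173.0), np.float64(175.0)), (9, 6, np.float64(145.0), np.float64(160.0), np.float64(173.0)), (12, 64, np.float64(145.0), np.float64(164.0), np.float64(176.0)), (15, 156, np.float64(146.0), np.float64(164.0), np.float64(176.0)), (18, 54, np.float64(151.0), np.float64(166.0), np.float64(176.0)), (21, 6, np.float64(152.0), np.float64(159.0), np.float64(169.0)), (24, 4, np.float64(150.0), np.float64(155.0), np.float64(160.0))]
post 75 [ 55.48271226 -71.31099886 185.44870176] [44.36456152 60.82944114] [-80.62375214 -65.53941315]
post 81 [ 56.18641451  78.23220107 185.6632472 ] [42.89498271 61.43437813] [68.89426755 84.339988  ]
```

```bash
cat >> h.py <<'E'
from scipy.spatial.transform import Rotation as Ro
O=np.array([.579,-.049]); TH=147.1
_t=np.radians(TH); SY=np.array([np.cos(_t),np.sin(_t)]); SX=np.array([SY[1],-SY[0]])
def quat(yaw_y,sg=1):  # tool down, z along sg*hanger y
    a=np.radians(yaw_y); z=sg*np.array([np.cos(a),np.sin(a),0]); x=np.array([0,0,-1.]); y=np.cross(z,x)
    q=Ro.from_matrix(np.c_[x,y,z]).as_quat(); return [q[3],q[0],q[1],q[2]]
def W(x,y,z): # stand(seen) frame mm -> world ; 
    p=O+SX*x/1000+SY*y/1000; return [p[0],p[1],z/1000]
def S(p): # world->stand mm
    d=np.array(p[:2])-O; return np.array([d@SX,d@SY,p[2]])*1000 if 0 else np.array([d@SX*1000,d@SY*1000,p[2]*1000])
E
python3 - <<'E'
from h import *; from cell import *
for sg in(1,-1):
    print(sg,np.round(inverse_kinematics([.451,.204,.136],quat(157,sg)),2),*[np.round(inverse_kinematics(W(*a,230),quat(147.1,sg)),2) for a in((-70,245),(-70,22),(-11,22),(-11,-55))])
E
```

```text
Traceback (most recent call last):
TypeError: unsupported operand type(s) for *: 'NoneType' and 'float'
```

```bash
python3 - <<'E'
from h import *; from cell import *
for sg in(1,-1):
    for p,y in [([.451,.204,.136],157)]+[(W(*a,230),147.1) for a in((-70,245),(-70,22),(-11,22),(-11,-55))]:
        j=inverse_kinematics(p,quat(y,sg)); print(sg,np.round(p,3),None if j is None else np.round(j,2))
print(Ro.from_quat(np.roll(get_tool_rot(),-1)).as_matrix().round(2))
E
```

```text
1 [0.451 0.204 0.136] [ 0.28  0.23  1.82 -0.    1.09 -2.46]
1 [0.335 0.025 0.23 ] [-0.13 -0.1   1.93 -0.    1.3  -2.7 ]
1 [ 0.523 -0.096  0.23 ] None
1 [ 0.555 -0.046  0.23 ] None
1 [ 0.619 -0.088  0.23 ] None
-1 [0.451 0.204 0.136] [ 0.28  0.23  1.82 -0.    1.09  0.69]
-1 [0.335 0.025 0.23 ] [-0.13 -0.1   1.93 -0.    1.3   0.44]
-1 [ 0.523 -0.096  0.23 ] [-0.31  0.21  1.6  -0.    1.33  0.26]
-1 [ 0.555 -0.046  0.23 ] [-0.21  0.25  1.55 -0.    1.35  0.37]
-1 [ 0.619 -0.088  0.23 ] [-0.25  0.35  1.39 -0.    1.39  0.32]
[[ 0.   -0.91  0.42]
 [ 0.    0.42  0.91]
 [-1.   -0.    0.  ]]
```

```bash
python3 - <<'E'
from h import *; from cell import *
q=quat(157,-1)
move_to([.451,.204,.25],q); print(get_time())
servo_line([.451,.204,.133],feed=.12); 
p,d=capture("top"); cv2.imwrite("pics/t1.png",cv2.resize(p[200:340,220:380,::-1],None,fx=4,fy=4))
p,d=capture("side"); cv2.imwrite("pics/s1.png",cv2.resize(p[200:340,300:460,::-1],None,fx=4,fy=4))
print(get_time(),get_eef_pos(),get_force())
E
```

```text
2.4167
3.6417 [0.45159598 0.20422396 0.13379374] [-0.0461362   1.0567612  -0.86533143]
```

View pics/s1.png

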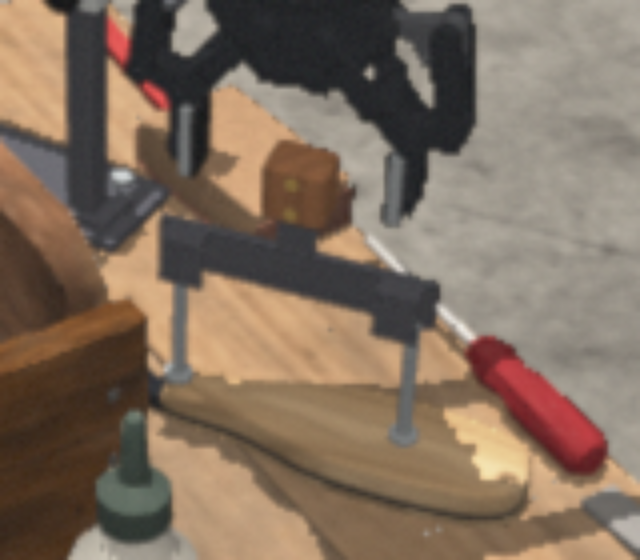

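View pics/t1.png

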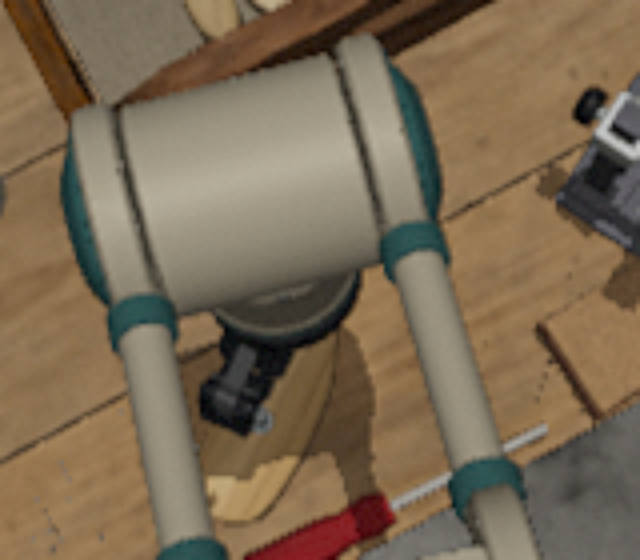

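The side view shows the block at (300,190) in the crop, between the finger pads at (190,140) and (400,190). The block is centred, so I'll close the gripper.

```bash
python3 - <<'E'
from h import *; from cell import *
gripper_to(.0,effort=50); print(get_time(),get_gripper_width(),get_force())
p=get_eef_pos(); servo_line([.451,.204,.150],feed=.05); print(get_force(),get_gripper_width(),get_eef_pos(),get_time())
servo_line([.451,.204,.230],feed=.12)
p,d=capture("side"); cv2.imwrite("pics/s2.png",cv2.resize(p[160:340,260:460,::-1],None,fx=3.2,fy=3.2)); np.save("pics/s2d.npy",d)
print(get_time(),get_eef_pos(),get_force(),get_ft_torque(),get_gripper_width())
w=cloud(d,get_calibration("side")); P=w.reshape(-1,3); 
x=P[(np.hypot(P[:,0]-.45,P[:,1]-.205)<.09)&(P[:,2]>.185)&(P[:,2]<.212)]
print(rect(x),np.percentile(x[:,2],[2,98]))
E
```

```text
4.1917 0.029308481670567862 [-1.60832815 -0.01636022  2.66187175]
[-0.60235907 -0.65778425 -3.34695867] 0.02949397055965446 [0.45114229 0.20402    0.15022625] 4.6833
5.55 [0.45020837 0.20376388 0.22889706] [ 0.91743875  0.35198981 -2.46708631] [-0.02987964  0.04805632 -0.01032812] 0.02949282681026688
(array([0.45436664, 0.20819476]), [22.13793182373047, 131.2912139892578], np.float32(156.86017)) [0.18626479 0.21168214]
```

View pics/s2.png

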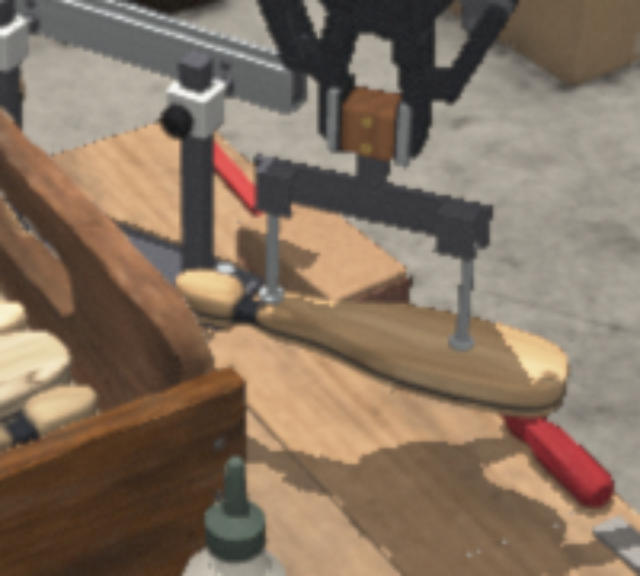

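```bash
python3 - <<'E'
from h import *; from cell import *
q=quat(TH,-1)
servo_line(W(100,270,245),feed=.15,attitude=q)
servo_line(W(-85,265,245),feed=.2)
servo_line(W(-85,22,238),feed=.2)
dwell(.2)
for c in("side","top"):
    p,d=capture(c); cv2.imwrite(f"pics/{c}3.png",p[:,:,::-1]); np.save(f"pics/{c}3d.npy",d)
print(get_time(),get_eef_pos(),S(get_eef_pos()),get_force(),get_ft_torque(),get_gripper_width())
E
python3 -c "
import cv2
s=cv2.imread('pics/side3.png');cv2.imwrite('pics/s3.png',cv2.resize(s[100:280,230:430],None,fx=3.3,fy=3.3))
s=cv2.imread('pics/top3.png');cv2.imwrite('pics/t3.png',cv2.resize(s[130:330,330:530],None,fx=3,fy=3))"
```

```text
8.7917 [ 0.51399672 -0.1080951   0.23835217] [-84.92554307  22.47910047 238.35216789] [-1.0547452  -0.68009568 -3.13854909] [-0.03353392 -0.00543883  0.0390566 ] 0.029121155512903823
```

View pics/s3.png

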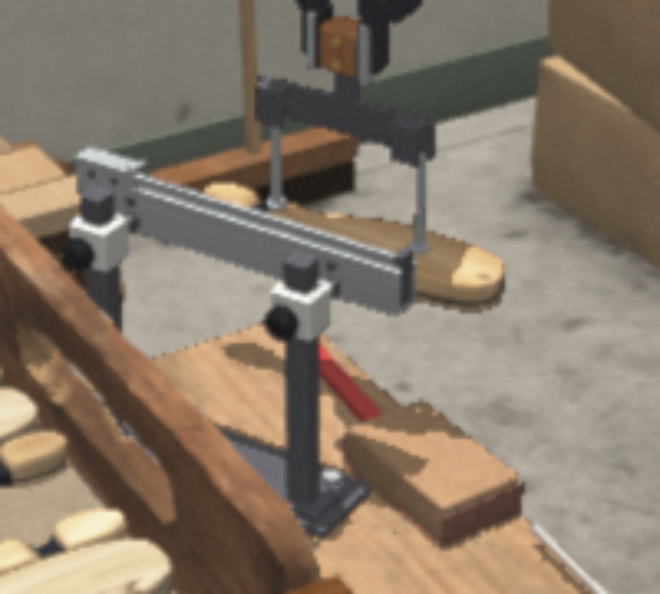

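View pics/t3.png

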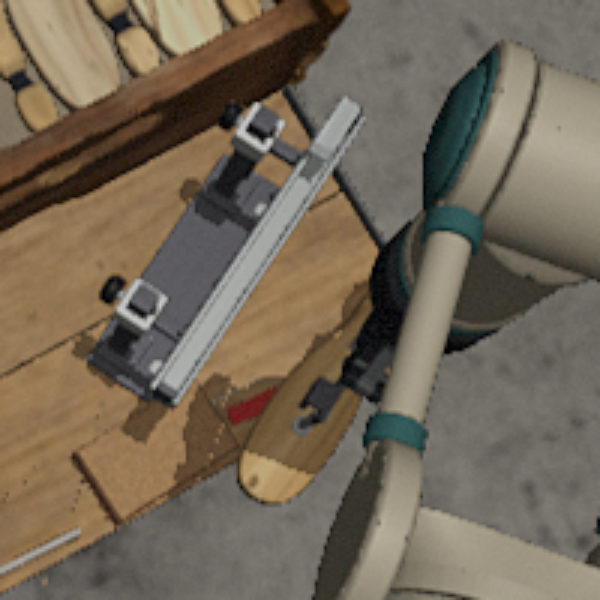

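```bash
python3 - <<'E'
from h import *; from cell import get_calibration
d=np.load("pics/side3d.npy"); P=cloud(d,get_calibration("side")).reshape(-1,3);P=P[~np.isnan(P[:,0])]
x=P[(np.hypot(P[:,0]-.514,P[:,1]+.108)<.085)&(P[:,2]>.19)&(P[:,2]<.224)]
s=np.array([S(p) for p in x]); print(rect(x),np.percentile(s,[1,50,99],axis=0).round(1))
# hook tongue outer faces lateral
for sg in(-1,1):
    g=s[abs(s[:,1]-22-50*sg)<10]; print(len(g),np.median(g,0),np.percentile(g[:,0],[5,50,95]),np.percentile(g[:,2],[2,98]))
E
```

```text
(array([ 0.51828186, -0.10220019]), [27.64586639404297, 131.12677001953125], np.float32(150.27486)) [[-88.2 -39.1 194.9]
 [-81.5  24.3 210.6]
 [-67.9  85.6 222.7]]
146 [-72.52150038 -25.65514975 210.89281745] [-84.85704049 -72.52150038 -68.46669361] [195.69838296 222.29490075]
162 [-72.38061512  74.17380753 210.56996977] [-85.12576281 -72.38061512 -68.79903029] [194.60881743 222.20049953]
```

```bash
cat >> h.py <<'E'
from cell import *
def F(n=4):
    a=[]
    for _ in range(n):
        dwell(.02); a.append(get_force())
    f=np.mean(a,0); return np.array([f[:2]@SX,f[:2]@SY,f[2]])
E
python3 - <<'E'
from h import *
b=F(6);print("base",b)
servo_line(W(-22,22,238),feed=.1)
b=F(6);print("base",b,S(get_eef_pos()),get_time())
x=-22
while x<-2:
    x+=1 
    servo_line(W(x,22,238),feed=.02); f=F(3)-b; print(x,f.round(2),S(get_eef_pos()).round(1))
    if f[0]<-3: break
print(get_time(),get_ft_torque())
E
```

```text
base [-0.21519786  0.11924859 -2.88090079]
base [-0.20819889 -0.41090125 -2.26695971] [-22.57909641  22.04521614 237.97426596] 9.775
-21 [ 0.51 -0.11 -0.54] [-21.3  22.  238. ]
-20 [ 0.18  0.3  -0.48] [-20.  22. 238.]
-19 [ 0.4   0.69 -0.02] [-19.  22. 238.]
-18 [ 0.61  0.67 -0.22] [-18.  22. 238.]
-17 [ 0.54 -0.26 -0.4 ] [-17.  22. 238.]
-16 [ 0.15  0.47 -0.02] [-16.  22. 238.]
-15 [ 0.51  0.39 -0.53] [-15.  22. 238.]
-14 [ 0.    0.6  -0.14] [-14.  22. 238.]
-13 [ 0.53  0.57 -0.69] [-13.  22. 238.]
-12 [-0.03  0.37  0.06] [-12.  22. 238.]
-11 [ 0.06  0.8  -0.33] [-11.  22. 238.]
-10 [ 0.44  0.13 -0.5 ] [-10.  22. 238.]
-9 [ 0.46  0.08 -0.36] [ -9.  22. 238.]
-8 [ 0.4  -0.24 -0.59] [ -7.9  22.  238. ]
-7 [-2.08  0.11 -0.28] [ -7.5  22.  238. ]
-6 [-4.64  0.55  0.91] [ -7.  22. 238.]
14.575 [-1.12349778  0.62917155  0.13594248]
```

```bash
python3 - <<'E'
from h import *
servo_line(W(-9.2,22,238),feed=.02); b=F(6); print(b,S(get_eef_pos()))
z=238
servo_line(W(-9.2,22,224),feed=.04); z=224
while z>190:
    z-= 2 if z>206 else 1
    servo_line(W(-9.2,22,z),feed=.02); f=F(2)-b; print(z,f.round(2),S(get_eef_pos()).round(1))
    if f[2]>2.5 or abs(f[0])>3.5: break
print(get_time(),get_ft_torque())
for c in("side",):
    p,d=capture(c); cv2.imwrite("pics/s4.png",cv2.resize(p[100:280,230:430,::-1],None,fx=3.3,fy=3.3))
E
```

```text
[-0.06312848 -0.04157062 -2.75552456] [ -8.38901467  21.95579424 238.05800577]
222 [-0.03  0.26 -0.26] [ -9.2  22.  222.1]
220 [ 0.13 -0.41  0.  ] [ -9.2  22.1 219.9]
218 [0.49 0.08 0.32] [ -9.2  22.1 217.9]
216 [ 0.39 -0.57  0.02] [ -9.2  22.1 215.9]
214 [-0.16  0.23 -0.01] [ -9.2  22.1 213.9]
212 [ 0.52 -0.25  0.18] [ -9.2  22.1 211.9]
210 [ 1.08 -0.17  0.48] [ -9.2  22.1 209.9]
208 [ 0.92 -0.25  0.36] [ -9.2  22.1 207.9]
206 [ 0.22  0.6  -0.2 ] [ -9.2  22.1 205.9]
205 [0.09 0.21 0.04] [ -9.2  22.  205. ]
204 [ 0.05 -0.29 -0.35] [ -9.2  22.  203.9]
203 [-0.25 -0.21  0.7 ] [ -9.2  22.  203. ]
202 [ 0.68 -0.01  0.14] [ -9.2  22.  201.9]
201 [ 0.36  0.07 -0.16] [ -9.2  22.  200.9]
200 [-0.58  0.41 -0.36] [ -9.2  22.1 199.9]
199 [ 0.71 -0.16 -0.11] [ -9.2  22.  198.9]
198 [ 0.48  0.19 -0.03] [ -9.2  22.  197.9]
197 [0.19 0.06 0.52] [ -9.2  22.  196.9]
196 [0.67 0.09 1.66] [ -9.1  21.8 196.2]
195 [-0.48  1.07  9.09] [ -9.1  21.8 196.1]
21.15 [ 0.11874089  0.35911809 -0.01623493]
```

View pics/s4.png

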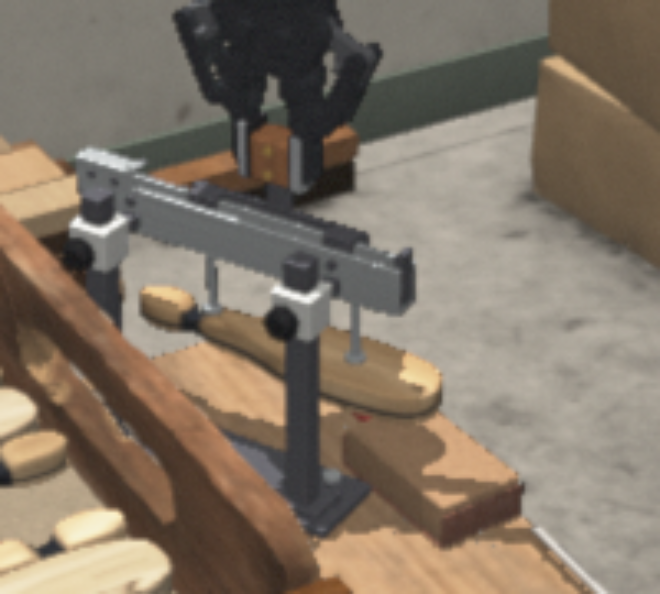

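```bash
python3 - <<'E'
from h import *
Z=195.75
servo_line(W(-9.2,22,Z),feed=.01); dwell(.3); b=F(4); print(b,S(get_eef_pos()),get_time())
y=22
while y>-62:
    y-= 4 if y>-44 else 1
    servo_line(W(-9.2,y,Z),feed=.04 if y>-44 else .02); f=F(2); print(y,f.round(2),S(get_eef_pos()).round(1))
    if f[1]>6 or abs(f[0])>6 or f[2]>10: print("stop");break
print(get_time(),get_ft_torque())
E
```

```text
[-0.84676494  1.02272246  5.22578443] [ -9.12704306  21.83378355 196.12861793] 21.8167
18 [-0.21  5.69  7.73] [ -9.1  19.7 196.1]
14 [-0.87  6.12  8.21] [ -9.   15.8 196.1]
stop
22.3833 [ 0.28640115  0.51894806 -0.02653836]
```

```bash
python3 - <<'E'
from h import *
Z=196.15
servo_line(W(-9.1,15.5,Z),feed=.01); b=F(4); print(b,S(get_eef_pos()),get_time())
y=15.5
while y>-62:
    y-= 4 if y>-44 else 1
    servo_line(W(-9.1,y,Z),feed=.04 if y>-44 else .02); f=F(2); print(round(y,1),f.round(2),S(get_eef_pos()).round(1))
    if f[1]>6 or abs(f[0])>6 or f[2]>10: print("stop");break
print(get_time(),get_ft_torque())
p,d=capture("side"); cv2.imwrite("pics/s5.png",cv2.resize(p[100:280,230:430,::-1],None,fx=3.3,fy=3.3))
E
```

```text
[0.19279521 2.7451977  4.359057  ] [ -9.00582945  15.85987143 196.14170241] 22.7583
11.5 [-0.33  3.98  5.3 ] [ -9.   12.1 196.1]
7.5 [-0.09  3.62  4.99] [ -9.    8.1 196.1]
3.5 [0.46 4.31 4.78] [ -9.1   4.  196.1]
-0.5 [0.02 3.6  4.28] [-9.100e+00 -1.000e-01  1.961e+02]
-4.5 [-0.11  3.14  4.19] [ -9.1  -4.2 196.1]
-8.5 [-0.15  4.06  5.11] [ -9.1  -8.4 196.1]
-12.5 [-0.77  3.43  5.46] [ -9.1 -12.5 196.1]
-16.5 [0.17 3.36 4.52] [ -9.1 -16.6 196.1]
-20.5 [-0.11  3.46  4.97] [ -9.1 -20.6 196.1]
-24.5 [-0.24  2.6   4.21] [ -9.1 -24.7 196.1]
-28.5 [0.05 3.26 4.57] [ -9.1 -28.7 196.1]
-32.5 [0.15 2.47 3.43] [ -9.1 -32.7 196.1]
-36.5 [-0.28  2.38  3.19] [ -9.1 -36.8 196.1]
-40.5 [0.1  2.6  3.49] [ -9.1 -40.9 196.1]
-44.5 [0.18 2.53 2.8 ] [ -9.1 -44.7 196.1]
-45.5 [-0.57  3.3   2.8 ] [ -9.1 -45.4 196.1]
-46.5 [0.81 2.72 2.62] [ -9.1 -46.6 196.1]
-47.5 [0.27 2.88 2.  ] [ -9.1 -47.7 196.1]
-48.5 [-0.1   2.1   1.72] [ -9.1 -48.7 196.1]
-49.5 [-0.    1.64  0.78] [ -9.1 -49.7 196.1]
-50.5 [-0.3   1.72  0.48] [ -9.1 -50.7 196.1]
-51.5 [-0.07  2.02  0.33] [ -9.1 -51.7 196.1]
-52.5 [-0.54  3.47  1.33] [ -9.1 -52.1 196.1]
-53.5 [0.01 5.54 3.61] [ -9.1 -52.1 196.2]
-54.5 [0.65 7.52 4.84] [ -9.2 -52.2 196.2]
stop
29.9417 [0.56172085 0.9586144  0.09117866]
```

View pics/s5.png

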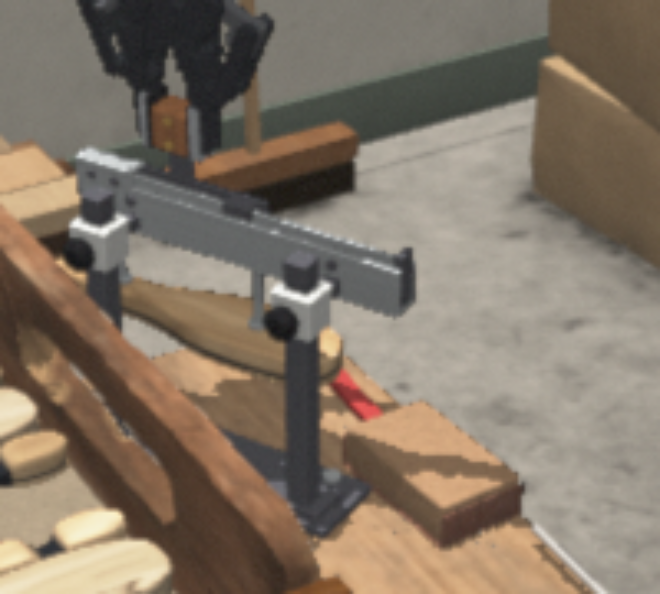

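```bash
python3 - <<'E'
from h import *
servo_line(W(-9.1,-52.6,196.0),feed=.01); print(F(4),S(get_eef_pos()))
gripper_to(.036); dwell(.3); print(get_gripper_width(),F(3))
gripper_to(.055); dwell(.2); print(get_gripper_width(),F(3),S(get_eef_pos()))
servo_line(W(-9.1,-52.2,215),feed=.03); print(F(3))
servo_line(W(-9.1,-52.2,275),feed=.1)
servo_line(W(-120,-20,330),feed=.15); print(get_time(),F(3))
for c in("side","top"):
    p,d=capture(c); cv2.imwrite(f"pics/{c}6.png",p[:,:,::-1]); np.save(f"pics/{c}6d.npy",d)
    for n in ("hanger","hanger_grip","hanger_hooks"):
        print(c,n,[(S(r["position"]).round(1),round(r["p"],2)) for r in place_of(c,n)[:2]])
    P=cloud(d,get_calibration(c)).reshape(-1,3);P=P[~np.isnan(P[:,0])]
    s=np.array([S(p) for p in P]); g=(abs(s[:,0]+9)<22)&(abs(s[:,1]+54)<25)&(s[:,2]>196)&(s[:,2]<240)
    print(c,"grip",g.sum(),np.percentile(s[g],[3,50,97],axis=0).round(1),rect(P[g]))
print(get_time())
E
python3 -c "
import cv2
s=cv2.imread('pics/side6.png');cv2.imwrite('pics/s6.png',cv2.resize(s[100:280,230:430],None,fx=3.3,fy=3.3))
s=cv2.imread('pics/top6.png');cv2.imwrite('pics/t6.png',cv2.resize(s[130:330,330:530],None,fx=3,fy=3))"
```

```text
[-0.14732622  5.26348406  2.41194161] [ -9.14422991 -52.13597963 196.06912548]
0.03630696923936985 [-0.04786894  0.05598658  0.20257001]
0.05525778001522827 [-0.21416872  0.0148296  -0.28836322] [ -9.0853892  -52.58856847 195.99398567]
[0.27720711 0.01249803 0.00130675]
34.15 [-0.15776937 -0.07511836 -0.39156452]
side hanger [(array([ -6.3, -53.9,  64.7]), 0.68), (array([ -9.4, -54.8, 212.9]), 0.34)]
side hanger_grip [(array([-12.2, -53.7, 212.9]), 0.92)]
side hanger_hooks [(array([ -6.6, -49.2, 173.6]), 0.58)]
side grip 267 [[-19.3 -66.6 200.6]
 [ -1.8 -47.8 218. ]
 [  3.2 -37.3 229.1]] (array([ 0.61783905, -0.08462068]), [26.92266082763672, 32.8487548828125], np.float32(144.97304))
top hanger [(array([ -5.9, -54.6,  63.9]), 0.75)]
top hanger_grip [(array([ -9. , -53. , 215.3]), 0.56)]
top hanger_hooks [(array([ -7.3, -50.7, 176.6]), 0.85)]
top grip 227 [[-23.5 -66.5 205.6]
 [-11.6 -50.  226.5]
 [ -0.  -38.7 230.9]] (array([ 0.61772845, -0.08794533]), [26.28110122680664, 31.294748306274414], np.float32(151.82895))
34.6
```

View pics/s6.png

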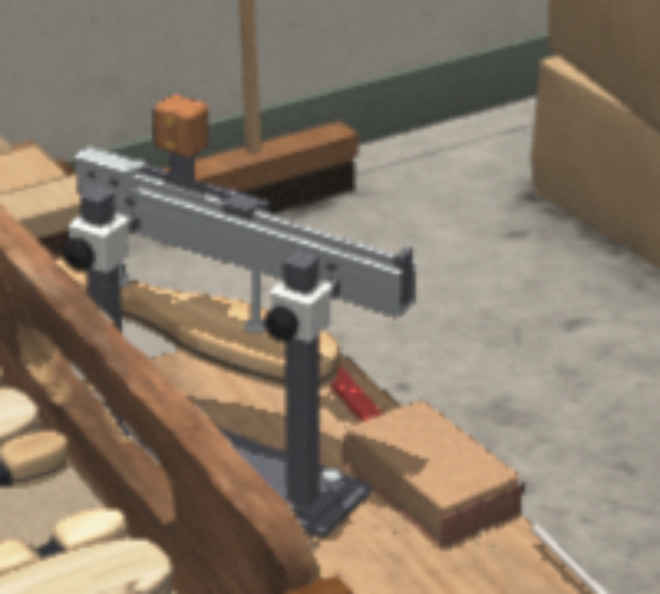

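View pics/t6.png

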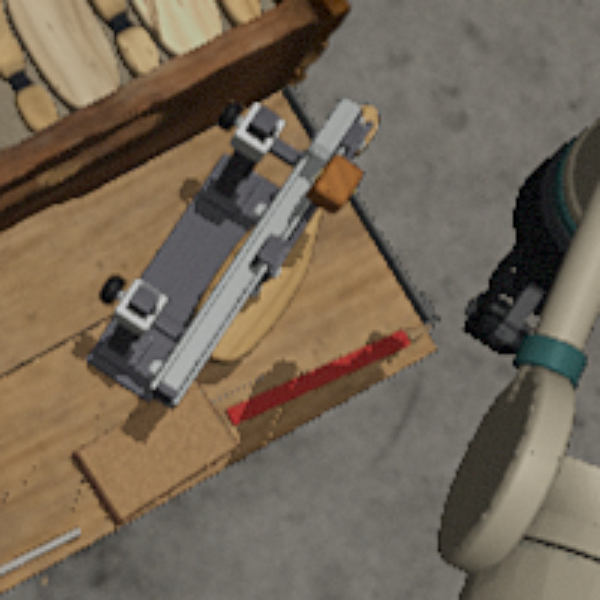

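```bash
python3 -c "
from cell import *
close_job(); print(get_time())"
```

```text
the job is handed in; nothing more can be done
the job is handed in; nothing more can be done
```

The hanger is on the rail, pushed up against the end stop and let go. I handed the job in at about 35 s of the 62 s allowed. No verdict is reported, so the points below are my own readings.

- **Hanging on:** I gripped the block at 50 N and brought the hanger in level from the front. The rods met the lip about 6 to 7 mm nearer than nominal, and the lip top is about 7 mm higher than nominal. I backed off about 1.5 mm and lowered it in 1–2 mm steps until it sat home in the open part. The highest force read at the tool was about 9 N, against the 25 N limit.
- **Sliding:** My first slide attempt pressed down too hard, with about 6 N of drag, so I stopped and eased off. The rest of the slide dragged at about 2 to 4 N, and the hanger stalled firmly where the end stop was expected.
- **Last checks:**
  - Both cameras put the hanger's origin at stand y of about -55 mm, with the stop position being -54 mm. The hooks measured 174 to 177 mm above the bench and a few millimetres before the nominal lip face. The top camera's 177 mm is at the edge of the allowed range.
  - The force on the tool is about zero and the arm is clear.
  - The tools look untouched in the pictures I took. I did not measure their positions again.
- **Disagreement:** the final angle estimate from the small grip block differed between the cameras, at 145° and 152° against 147° for the rail. I put this down to depth noise, because the hooks' play on the lip allows less than 2° of turn.

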